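# Prime the hand lubrication pump of the cut-off saw

## Task

Prime the hand lubrication pump on the bench: with the fingertips press its spring plunger all the way down and let it come all the way up again, stroke after stroke, until the indicator pin in the slim tower stands fully out and comes no further. Move the pin by pumping only, never by touching it; do not lift, tip or shove the pump, and leave the other things on the bench where they are. Finish with the plunger released and up.

Things in the scene. Friction and masses are not known exactly. Their poses are not given: they have to be found in the camera images.
- pump: the hand pump, standing loose on the bench, 2.6 kg, painted foot 100 x 200 mm and 31 mm high with its long side along its own y; z up. Origin at the centre of the foot's underside, on the axis of the middle pump barrel (54 mm wide, top 105 mm up). At own y = -62 mm stands the oil reservoir (64 mm wide, top 96 mm up), at own y = +62 mm the slim dark indicator tower (32 mm wide, top 88 mm up)
- knob_top (a point): centre of the flat top of the plunger's round black knob (46 mm across, 22 mm thick), on the barrel's axis, 165 mm above the bench at rest and 141 mm when pressed fully down; it moves with the plunger
- plunger (a joint): how far the plunger is pressed: 0 up, 0.024 m fully down at its stop; a spring pushes it up with 5 N at the top and 11 N at the bottom. Each full stroke lifts the pin one step of about 6 mm (the first stroke 2 to 10 mm), and does it while the plunger comes up; a stroke of under about 20 mm, or one not let fully up, may do nothing
- pin (a joint): how far the indicator pin has risen: 0 set in, about 0.030 m fully out, where it stays and further strokes raise it by 1 mm at most. It starts between 0 and 0.013, so 3 to 6 full strokes are needed; friction keeps it where it is
- pin_tip (a point): centre of the top of the plain white plastic indicator pin (16 mm across), which rises straight up out of the tower; 92 mm above the bench when set in (4 mm proud of the tower), 122 mm when fully out
- can_mid (a point): bystander: closed aluminium can, 60 mm across, 110 mm high; point at its centre; not to be moved
- bearing: bystander: steel ring 62 mm across, 20 mm high, lying flat; origin at the centre of its underside; not to be moved
- offcut_mid (a point): bystander: upright offcut of hollow aluminium profile, 50 x 40 mm, 80 mm high; point at its centre; not to be moved
- wrench: bystander: open-ended wrench 170 mm long lying flat along its own x; not to be moved

How it is judged:
By the outcome, as a careful person would: the job done as asked, in the order asked, and still so for the second after the job is handed in, with the robot touching nothing.
It also fails if it takes over 54 s, if anything falls off the work surface, if the arm or the gripper's body presses on something with over 40 N, if the wrist force passes 120 N, or if a joint passes its speed limit or range.

## Robot

A 6-joint arm with a two-finger parallel gripper is mounted at the origin on the work surface. World frame = base frame: x ahead of the robot, y to its left, z up, the work surface at z = 0. Lengths are in m, angles in rad, forces in N, time in s.
With the tool pointing down it reaches from about 0.35 to 0.975 m from the base axis. Payload 4.9 kg.
Tool frame: the origin (TCP) lies midway between the tips of the shut fingers; the grasp point (between the pads) lies 19 mm behind it; z points along the fingers, y is the direction in which the jaws open and shut (so a half turn about z gives the same grasp; the last joint's range is limited). The gripper opens to 85 mm and grips with 20 to 120 N. Pads are 22 mm wide; open, the fingers measure 114 mm over their backs; the gripper's body (76 mm by 85 mm) begins 54 mm behind the grasp point. The pads swing forward as they close: fully open they stand 13 mm farther back than shut.
Start: joints at [-1.455, 0.053, 1.613, -0, 1.476, -0.119], TCP at [0.145, -0.608, 0.231] pointing down, gripper open.
Joint ranges: [-3.01, 3.01], [-1.01, 2.22], [0.06, 2.58], [-1.02, 4.17], [0.09, 2.62], [-3.14, 3.14]. Speed limits (rad/s): [2.57, 2.57, 3.14, 3.14, 3.14, 3.14].

## Interface

Orientations are given as a unit quaternion [w, x, y, z].
In Python, from plant import manip gives the robot as it stands. The module is installed in compiled form; this text tells all that it offers.
- The arm moves only by the tool move_arm, never from a script. Its argument "rows" is a list of rows, each an object of numbers: "tx", "ty", "tz": the shift along the tool's x, y, z in m; "ax", "ay", "az": the turn, a rotation vector about the tool's x, y, z in degrees; "jaw": the closure in counts, from 0 (fully open) to 255 (shut). In form: [{"tx": .., "ty": .., "tz": .., "ax": .., "ay": .., "az": .., "jaw": ..}, ...]. A call has 1 to 12 rows; each row shifts and turns the pose as measured when the row begins, along the tool's axes as they then stand; what a row does not reach is not made up. A row lasts 1/10 s, in which the tool goes at most 50 mm and 8.59 degrees, less where a joint would pass 70% of its speed; a pose out of reach is approached as far as the arm can. A call with a gripper value outside its range is refused whole. The fingers move at their own pace and stop on an object; the grip force is fixed at half the most. Time passes only in rows, so rows that do not move let the fingers close. It gives the time, the measured TCP pose, the force and the opening at its end, in the units of the state.
- manip.state(): the state, without advancing time (a new reading comes with each control period).
- manip.grab_frame(name): name is "scene" or "top"; returns a dict with "color" (480x640x3 uint8, red, green, blue), "intrinsics" (3x3 intrinsics, pixels), "dist_coeffs" ([k1, k2, p1, p2, k3] as OpenCV has them; the pictures are not rectified), "R" (3x3) and "t" (3): a world point X has camera coordinates R X + t. Camera axes: x right, y down, z forward; pixel columns grow to the right and rows downward; lengths in m; the calibration is good to about 2 mm. A picture is of the moment at which its call begins. There is no depth.
- manip.job_done(): hands the job in, once; it reports no verdict.
The state is a dict: "time": time; "joint_pos": joint angles; "joint_vel": joint speeds; "joint_efforts": joint torques, N m; "tool_pos": TCP position; "tool_rot": TCP orientation; "contact_force": force on the tool from outside, world axes, zero at the start; "ft_torque": the same for the moment, N m; "gripper_width": opening from 0.0 (shut) to 1.0 (fully open).
Only numpy, scipy, OpenCV 4.12 (cv2) and the standard library are available. Lean on these libraries where they do the work, as an engineer would, in place of code of your own. Each camera call takes 0.05 s, during which the arm holds its last target.

## Working session

There is one attempt and no reset: what is moved stays moved. The work goes in short steps, Python scripts to look and compute and a tool call to move; the robot and the scene stay as the last step left them, time stands still between calls to the robot, and variables do not carry over. Pictures are saved under pics/ and viewed, and the job is handed in when it is done.

Besides the shell and the picture viewer there is one more tool, called as name(argument=value, ...), one argument or row to a line, values as JSON. move_arm: Moves the arm, as the interface text tells. Its arguments: {"type":"object","properties":{"rows":{"type":"array"}},"required":["rows"]}

```bash
mkdir -p pics
cat > h.py <<'E'
from plant import manip
import numpy as np, cv2
def snap(n,f):
    d=manip.grab_frame(n); cv2.imwrite('pics/'+f,d['color'][:,:,::-1])
    np.savez('pics/'+f+'.npz',**{k:np.array(d[k]) for k in d}); return d
def ray(d,uv,z):
    K=np.array(d['intrinsics']);R=np.array(d['R']);t=np.array(d['t'])
    p=cv2.undistortPoints(np.array([[uv]],float),K,np.array(d['dist_coeffs']))[0,0]
    v=R.T@np.array([p[0],p[1],1]);c=-R.T@t
    return c+v*(z-c[2])/v[2]
def proj(d,X):
    return cv2.projectPoints(np.array(X,float).reshape(-1,3),cv2.Rodrigues(np.array(d['R']))[0],np.array(d['t']),np.array(d['intrinsics']),np.array(d['dist_coeffs']))[0].reshape(-1,2)
E
python3 - <<'E'
from h import *
for n in('scene','top'):
    d=snap(n,n+'0.png'); print(n,-np.array(d['R']).T@np.array(d['t']))
print(manip.state())
E
```

```text
scene [ 1.16322074 -0.08490328  1.076741  ]
top [ 0.41723049 -0.01777381  1.24428056]
{'time': 0.1, 'joint_pos': array([-1.45498838e+00,  5.32880006e-02,  1.61417590e+00, -6.97139094e-06,
        1.47598455e+00, -1.19016952e-01]), 'joint_vel': array([-4.96989886e-05, -2.16168116e-03, -2.07795532e-03, -8.31864416e-04,
       -2.31512254e-03,  7.32069326e-04]), 'joint_efforts': array([ 4.78968796e-04, -3.94907212e+01, -3.71362424e+01, -1.25316178e-04,
        3.95401090e-03, -1.34561343e-06]), 'tool_pos': array([ 0.14534258, -0.60728194,  0.23017624]), 'tool_rot': array([-9.27904752e-04,  9.93114607e-01,  1.17143147e-01, -1.98090967e-06]), 'contact_force': array([-0.73084289, -0.64879046, -0.05042681]), 'ft_torque': array([-0.00422378, -0.01375673, -0.04516576]), 'gripper_width': 1.0025997932408086}
```

View pics/scene0.png

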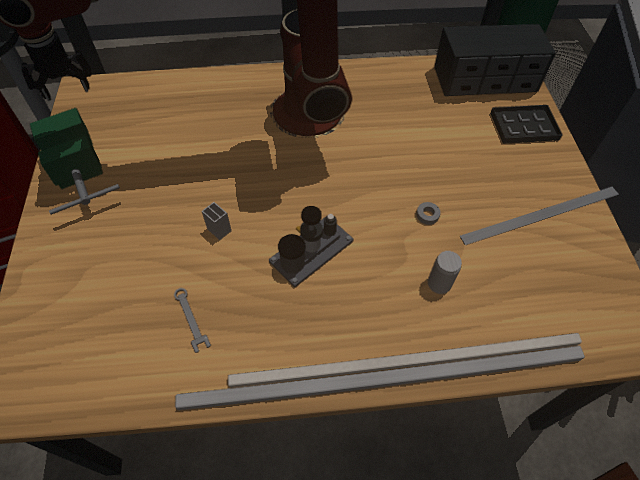

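View pics/top0.png

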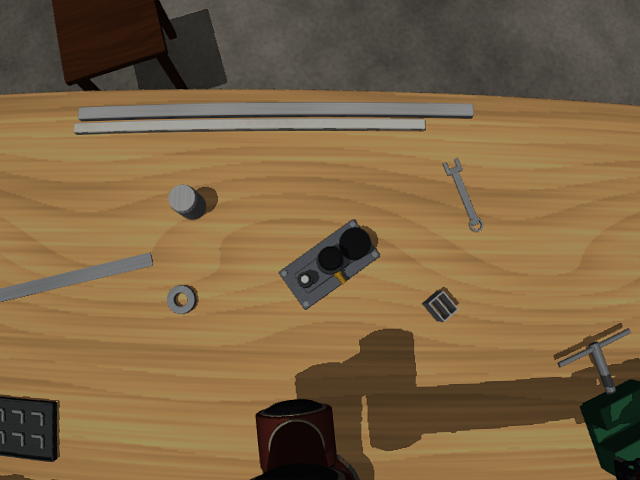

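The scene view shows the knob near (311,214), the reservoir near (291,245) and the white pin near (331,220). In the top view the knob is near (330,258) and the pin near (305,279). I'll zoom in to refine these.

Run:
```python
from h import *
a=cv2.imread('pics/scene0.png')[190:300,255:365];b=cv2.imread('pics/top0.png')[205:320,270:390]
cv2.imwrite('pics/z0.png',cv2.convertScaleAbs(np.hstack([cv2.resize(a,(396,400),interpolation=2),cv2.resize(b,(400,400),interpolation=2)]),alpha=1.8,beta=20))
```

```text
(no output)
```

View pics/z0.png

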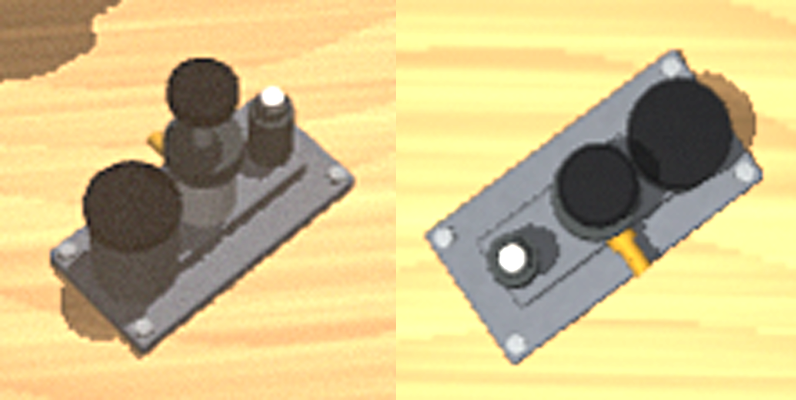

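Run:
```python
from h import *
t=dict(np.load('pics/top0.png.npz'));s=dict(np.load('pics/scene0.png.npz'))
f=lambda x,y:(270+(x-396)/3.3333,205+y/3.478)
g=lambda x,y:(255+x/3.6,190+y/3.636)
C=[ray(t,f(*p),.031) for p in[(680,50),(763,178),(516,363),(427,237)]]
o=np.mean(C,0);print('foot',np.round(C,4).tolist(),o, [np.linalg.norm(C[i]-C[i-1]) for i in range(4)])
k=ray(t,f(598,184),.165);print('knob',k)
y=(C[2]+C[3]-C[0]-C[1])[:2];y/=np.linalg.norm(y);print('yaxis',y,np.degrees(np.arctan2(y[1],y[0])))
for z in(.092,.1,.105): 
  p=ray(t,f(511,258),z);q=ray(s,g(272,94),z);print('pin',z,p,q,(p[:2]-o[:2])@y)
print('res',ray(t,f(680,134),.096),o[:2]-.062*y)
print('knob proj scene',(proj(s,[*k[:2],.165])-[255,190])*[3.6,3.636])
for n,uv in dict(can=(183,197),bear=(182,299),off=(437,302)).items(): print(n,ray(t,uv,.08 if n!='bear' else .02))
st=manip.state();print(st['tool_rot'])
```

```text
foot [[0.6034, -0.0873, 0.031], [0.5259, -0.1411, 0.031], [0.4111, 0.013, 0.031], [0.4859, 0.0708, 0.031]] [ 0.50654756 -0.03614117  0.031     ] [np.float64(0.19706570185613637), np.float64(0.09429774869777063), np.float64(0.19208728492717722), np.float64(0.0945412491733727)]
knob [ 0.50883453 -0.03443307  0.165     ]
yaxis [-0.59693576  0.80228904] 126.65075131625574
pin 0.092 [0.4713903 0.0157347 0.092    ] [0.46941697 0.01771891 0.092     ] 0.06260606750375657
pin 0.1 [0.47101428 0.01550206 0.1       ] [0.47505341 0.01688521 0.1       ] 0.06264388066342537
pin 0.105 [0.47077927 0.01535666 0.105     ] [0.47857618 0.01636415 0.105     ] 0.06266751388821835
res [ 0.5445184  -0.08423059  0.096     ] [ 0.54355758 -0.08588309]
knob proj scene [[198.89294517  83.49133619]]
can [0.63614906 0.27205789 0.08      ]
bear [0.42630666 0.2789695  0.02      ]
off [ 0.43044391 -0.25293257  0.08      ]
[-9.27904752e-04  9.93114607e-01  1.17143147e-01 -1.98090967e-06]
```

move_arm(
  rows=[
    {"tx": 0.034,"ty": -0.033,"jaw": 255},
    {"tx": 0.034,"ty": -0.033,"jaw": 255},
    {"tx": 0.034,"ty": -0.033,"jaw": 255},
    {"tx": 0.034,"ty": -0.033,"jaw": 255},
    {"tx": 0.034,"ty": -0.033,"jaw": 255},
    {"tx": 0.034,"ty": -0.033,"jaw": 255},
    {"tx": 0.034,"ty": -0.033,"jaw": 255},
    {"tx": 0.034,"ty": -0.033,"jaw": 255},
    {"tx": 0.034,"ty": -0.033,"jaw": 255},
    {"tx": 0.034,"ty": -0.033,"jaw": 255},
    {"tx": 0.034,"ty": -0.033,"jaw": 255},
    {"jaw": 255},
  ],
)

```text
schema error: expected keys tx, ty, tz, ax, ay, az, jaw
```

```bash
cat >> h.py <<'E'
from scipy.spatial.transform import Rotation as Ro
def go(T):
    s=manip.state();q=s['tool_rot'];R=Ro.from_quat([q[1],q[2],q[3],q[0]])
    print('t',s['time'],'pos',s['tool_pos'],'axes',R.as_matrix().round(4).tolist(),'F',s['contact_force'],'w',s['gripper_width'],'dtool',R.inv().apply(np.array(T)-s['tool_pos']))
E
python3 -c "
from h import *
go([.508,-.035,.19])"
```

```text
t 0.1 pos [ 0.14534258 -0.60728194  0.23017624] axes [[0.9726, 0.2327, -0.0002], [0.2327, -0.9726, 0.0018], [0.0002, -0.0018, -1.0]] F [-0.73084289 -0.64879046 -0.05042681] w 1.0025997932408086 dtool [ 0.48585034 -0.47211996  0.04115037]
```

move_arm(
  rows=[
    {"tx": 0.034,"ty": -0.033,"tz": 0,"ax": 0,"ay": 0,"az": 0,"jaw": 255},
    {"tx": 0.034,"ty": -0.033,"tz": 0,"ax": 0,"ay": 0,"az": 0,"jaw": 255},
    {"tx": 0.034,"ty": -0.033,"tz": 0,"ax": 0,"ay": 0,"az": 0,"jaw": 255},
    {"tx": 0.034,"ty": -0.033,"tz": 0,"ax": 0,"ay": 0,"az": 0,"jaw": 255},
    {"tx": 0.034,"ty": -0.033,"tz": 0,"ax": 0,"ay": 0,"az": 0,"jaw": 255},
    {"tx": 0.034,"ty": -0.033,"tz": 0,"ax": 0,"ay": 0,"az": 0,"jaw": 255},
    {"tx": 0.034,"ty": -0.033,"tz": 0,"ax": 0,"ay": 0,"az": 0,"jaw": 255},
    {"tx": 0.034,"ty": -0.033,"tz": 0,"ax": 0,"ay": 0,"az": 0,"jaw": 255},
    {"tx": 0.034,"ty": -0.033,"tz": 0,"ax": 0,"ay": 0,"az": 0,"jaw": 255},
    {"tx": 0.034,"ty": -0.033,"tz": 0,"ax": 0,"ay": 0,"az": 0,"jaw": 255},
    {"tx": 0.034,"ty": -0.033,"tz": 0,"ax": 0,"ay": 0,"az": 0,"jaw": 255},
    {"tx": 0,"ty": 0,"tz": 0,"ax": 0,"ay": 0,"az": 0,"jaw": 255},
  ],
)

```text
time: 1.3
tool_pos: [0.432, -0.1489, 0.2251]
tool_rot: [-0.005, 0.993, 0.115, -0.0]
contact_force: [-0.5, -0.1, -1.1]
gripper_width: -0.003
```

```bash
python3 -c "
from h import *
go([.508,-.035,.19])"
```

```text
t 1.3 pos [ 0.43202951 -0.14887257  0.22509978] axes [[0.9737, 0.2278, -0.0015], [0.2278, -0.9737, 0.0105], [0.0009, -0.0106, -0.9999]] F [-0.45217409 -0.05542538 -1.13083455] w -0.002504771135468322 dtool [ 0.09987986 -0.09319863  0.03617323]
```

move_arm(
  rows=[
    {"tx": 0.025,"ty": -0.023,"tz": 0,"ax": 0,"ay": 0,"az": 0,"jaw": 255},
    {"tx": 0.025,"ty": -0.023,"tz": 0,"ax": 0,"ay": 0,"az": 0,"jaw": 255},
    {"tx": 0.025,"ty": -0.023,"tz": 0,"ax": 0,"ay": 0,"az": 0,"jaw": 255},
    {"tx": 0.025,"ty": -0.023,"tz": 0,"ax": 0,"ay": 0,"az": 0,"jaw": 255},
    {"tx": 0,"ty": 0,"tz": 0,"ax": 0,"ay": 0,"az": 0,"jaw": 255},
  ],
)

```text
time: 1.8
tool_pos: [0.5096, -0.0326, 0.2238]
tool_rot: [-0.005, 0.993, 0.115, -0.002]
contact_force: [-0.1, -0.6, 0.8]
gripper_width: -0.005
```

```bash
python3 -c "
from h import *
go([.508,-.035,.175])"
```

```text
t 1.8 pos [ 0.50961443 -0.03258835  0.22377237] axes [[0.9738, 0.2275, -0.0048], [0.2276, -0.9737, 0.0093], [-0.0026, -0.0102, -0.9999]] F [-0.07208337 -0.62024157  0.83145504] w -0.005183296757711697 dtool [-0.00199637  0.00247711  0.04875495]
```

move_arm(
  rows=[
    {"tx": -0.002,"ty": 0.002,"tz": 0.015,"ax": 0.6,"ay": 0,"az": 0,"jaw": 255},
    {"tx": 0,"ty": 0,"tz": 0.015,"ax": 0,"ay": 0,"az": 0,"jaw": 255},
    {"tx": 0,"ty": 0,"tz": 0.014,"ax": 0,"ay": 0,"az": 0,"jaw": 255},
    {"tx": 0,"ty": 0,"tz": 0,"ax": 0,"ay": 0,"az": 0,"jaw": 255},
  ],
)

```text
time: 2.2
tool_pos: [0.5051, -0.0369, 0.1735]
tool_rot: [-0.011, 0.994, 0.113, -0.005]
contact_force: [-0.0, 0.3, -1.0]
gripper_width: -0.002
```

```bash
python3 -c "
from h import *
go([.508,-.035,.141])
a=snap('scene','s1.png')['color'][:,:,::-1][150:300,235:385];b=snap('top','t1.png')['color'][:,:,::-1][195:330,265:400]
cv2.imwrite('pics/z1.png',cv2.convertScaleAbs(np.hstack([cv2.resize(x,(400,400),interpolation=2) for x in(a,b)]),alpha=1.8,beta=20))
"
```

```text
t 2.2 pos [ 0.50509718 -0.03685768  0.17350605] axes [[0.9744, 0.2246, -0.0121], [0.2248, -0.9742, 0.02], [-0.0073, -0.0222, -0.9997]] F [-0.01247787  0.28109689 -1.01179273] w -0.00166096460700546 dtool [ 0.00348327 -0.00043704  0.03249918]
```

View pics/z1.png

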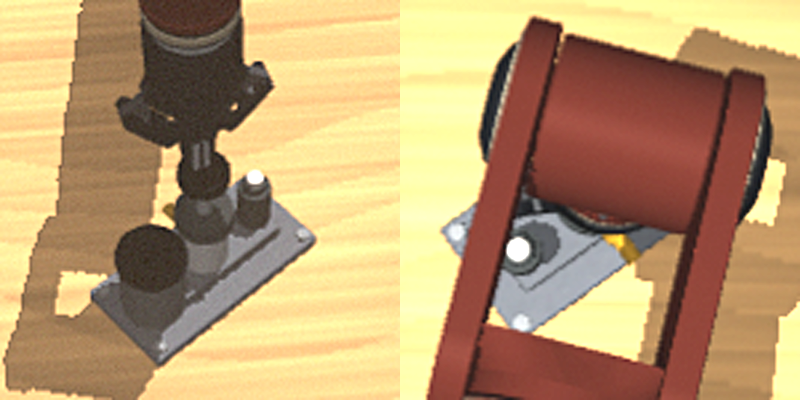

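move_arm(
  rows=[
    {"tx": 0.003,"ty": -0.001,"tz": 0,"ax": -1.2,"ay": 0.7,"az": 0,"jaw": 255},
    {"tx": 0,"ty": 0,"tz": 0,"ax": 0,"ay": 0,"az": 0,"jaw": 255},
  ],
)

```text
time: 2.5
tool_pos: [0.51, -0.036, 0.1771]
tool_rot: [0.001, 0.994, 0.112, 0.006]
contact_force: [0.1, 0.2, 0.7]
gripper_width: -0.002
```

```bash
python3 -c "
from h import *
go([.508,-.035,.141])"
```

```text
t 2.5 pos [ 0.50995088 -0.03601587  0.1771473 ] axes [[0.9746, 0.2235, 0.0115], [0.2235, -0.9747, -0.0003], [0.0112, 0.0029, -0.9999]] F [0.09794301 0.18948148 0.68033662] w -0.0019489467890235002 dtool [-0.00207781 -0.0015299   0.03612212]
```

move_arm(
  rows=[
    {"tx": -0.001,"ty": -0.001,"tz": 0.008,"ax": 0,"ay": 0,"az": 0,"jaw": 255},
    {"tx": 0,"ty": 0,"tz": 0.008,"ax": 0,"ay": 0,"az": 0,"jaw": 255},
    {"tx": 0,"ty": 0,"tz": 0.008,"ax": 0,"ay": 0,"az": 0,"jaw": 255},
    {"tx": 0,"ty": 0,"tz": 0,"ax": 0,"ay": 0,"az": 0,"jaw": 255},
  ],
)

```text
time: 2.9
tool_pos: [0.5103, -0.0353, 0.1552]
tool_rot: [0.002, 0.994, 0.113, 0.008]
contact_force: [-1.2, -0.3, 5.6]
gripper_width: -0.001
```

```bash
python3 -c "
from h import *
go([.508,-.035,.141])"
```

```text
t 2.9 pos [ 0.51028336 -0.03525868  0.15522502] axes [[0.9744, 0.2245, 0.0155], [0.2245, -0.9745, -0.0019], [0.0147, 0.0053, -0.9999]] F [-1.20507744 -0.25351016  5.56795567] w -0.0008535368363496444 dtool [-0.00237543 -0.00084062  0.01418741]
```

move_arm(
  rows=[
    {"tx": 0,"ty": 0,"tz": 0.007,"ax": 0,"ay": 0,"az": 0,"jaw": 255},
    {"tx": 0,"ty": 0,"tz": 0.007,"ax": 0,"ay": 0,"az": 0,"jaw": 255},
    {"tx": 0,"ty": 0,"tz": 0.003,"ax": 0,"ay": 0,"az": 0,"jaw": 255},
    {"tx": 0,"ty": 0,"tz": 0.001,"ax": 0,"ay": 0,"az": 0,"jaw": 255},
  ],
)

```text
time: 3.3
tool_pos: [0.5109, -0.0354, 0.1422]
tool_rot: [0.002, 0.994, 0.113, 0.007]
contact_force: [-5.8, 1.0, 9.1]
gripper_width: 0.001
```

```bash
python3 -c "
from h import *
go([.508,-.035,.141])"
```

```text
t 3.3 pos [ 0.5109336  -0.03535473  0.14222094] axes [[0.9742, 0.2252, 0.0139], [0.2253, -0.9743, -0.0024], [0.013, 0.0055, -0.9999]] F [-5.8486147   1.04215641  9.05196185] w 0.0012658111806550148 dtool [-0.00279389 -0.00101298  0.00117922]
```

move_arm(
  rows=[
    {"tx": -0.001,"ty": 0,"tz": 0.003,"ax": 0,"ay": 0,"az": 0,"jaw": 255},
    {"tx": 0,"ty": 0,"tz": 0.002,"ax": 0,"ay": 0,"az": 0,"jaw": 255},
  ],
)

```text
time: 3.5
tool_pos: [0.511, -0.0353, 0.141]
tool_rot: [0.002, 0.994, 0.114, 0.007]
contact_force: [-6.9, 0.1, 12.0]
gripper_width: 0.003
```

```bash
python3 -c "
from h import *
go([.508,-.035,.141])
a=snap('scene','s2.png')['color'][:,:,::-1][150:300,235:385];b=snap('top','t2.png')['color'][:,:,::-1][195:330,265:400]
cv2.imwrite('pics/z2.png',cv2.convertScaleAbs(np.hstack([cv2.resize(x,(400,400),interpolation=2) for x in(a,b)]),alpha=1.8,beta=20))
"
```

```text
t 3.5 pos [ 0.510994   -0.03534545  0.14100006] axes [[0.9741, 0.2256, 0.0151], [0.2257, -0.9742, -0.0019], [0.0143, 0.0053, -0.9999]] F [-6.857122    0.06659409 12.03548635] w 0.0026546780601434403 dtool [-2.83848420e-03 -1.01206529e-03 -4.59112454e-05]
```

View pics/z2.png

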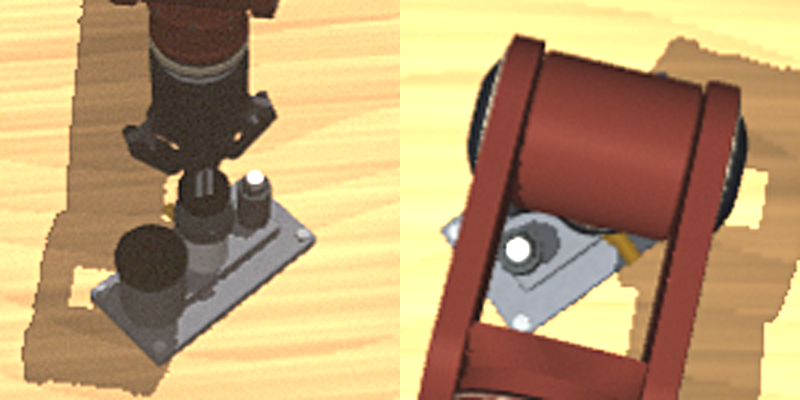

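move_arm(
  rows=[
    {"tx": -0.001,"ty": 0,"tz": 0.004,"ax": 0,"ay": 0,"az": 0,"jaw": 255},
    {"tx": 0,"ty": 0,"tz": 0.003,"ax": 0,"ay": 0,"az": 0,"jaw": 255},
  ],
)

```text
time: 3.8
tool_pos: [0.5112, -0.0354, 0.141]
tool_rot: [0.002, 0.993, 0.114, 0.008]
contact_force: [-10.8, 1.5, 15.8]
gripper_width: -0.001
```

move_arm(
  rows=[
    {"tx": 0,"ty": 0,"tz": -0.01,"ax": 0,"ay": 0,"az": 0,"jaw": 255},
    {"tx": 0,"ty": 0,"tz": -0.01,"ax": 0,"ay": 0,"az": 0,"jaw": 255},
    {"tx": 0,"ty": 0,"tz": -0.01,"ax": 0,"ay": 0,"az": 0,"jaw": 255},
    {"tx": -0.002,"ty": 0,"tz": -0.005,"ax": 0,"ay": -0.6,"az": 0,"jaw": 255},
    {"tx": 0,"ty": 0,"tz": 0,"ax": 0,"ay": 0,"az": 0,"jaw": 255},
  ],
)

```text
time: 4.3
tool_pos: [0.5095, -0.0359, 0.1796]
tool_rot: [0.003, 0.993, 0.114, 0.003]
contact_force: [0.3, 0.3, 0.1]
gripper_width: -0.001
```

```bash
cat >> h.py <<'E'
def look(i):
    global_a=snap('scene','s%d.png'%i); t=snap('top','t%d.png'%i)
    a=global_a['color'][:,:,::-1][190:260,290:360]
    cv2.imwrite('pics/z%d.png'%i,cv2.convertScaleAbs(cv2.resize(a,(560,560),interpolation=2),alpha=1.6,beta=20))
    c=global_a['color'][200:240,322:345].astype(int); m=c.min(2)>150
    ys,xs=np.nonzero(m)
    print('scene white: n',len(ys),'x',xs.mean()+322,'y range',ys.min()+200,ys.max()+200,'cen',ys.mean()+200)
    c=t['color'][262:300,290:320].astype(int); m=c.min(2)>170
    ys,xs=np.nonzero(m); print('top white n',len(ys),xs.mean()+290,ys.mean()+262)
E
python3 -c "
from h import *
go([.508,-.035,.175])
look(3)
s=dict(np.load('pics/scene0.png.npz'))
for z in (.092,.098,.104,.110,.116,.122): print(z,proj(s,[.4700,.0165,z]))
for f in ('scene0','s1','s2'):
    c=np.load('pics/%s.png.npz'%f)['color'][200:240,322:345].astype(int); m=c.min(2)>150
    ys,xs=np.nonzero(m);print(f,len(ys),xs.mean()+322,ys.min()+200,ys.max()+200,ys.mean()+200)
"
```

```text
t 4.3 pos [ 0.5095028  -0.03591399  0.17961763] axes [[0.974, 0.2265, 0.0071], [0.2265, -0.974, -0.0048], [0.0058, 0.0063, -1.0]] F [0.31555091 0.32026338 0.07403647] w -0.0013917084362429519 dtool [-0.00128343 -0.00125969  0.00460242]
scene white: n 4 x 330.0 y range 215 216 cen 215.5
top white n 30 304.5 278.6666666666667
0.092 [[330.08027725 216.08559922]]
0.098 [[330.14572641 214.64042427]]
0.104 [[330.21171468 213.18322563]]
0.11 [[330.27824854 211.71385731]]
0.116 [[330.34533458 210.23217102]]
0.122 [[330.41297945 208.73801615]]
scene0 1 330.0 214 214 214.0
s1 3 330.0 214 216 215.33333333333334
s2 3 330.0 214 216 215.33333333333334
```

View pics/z3.png

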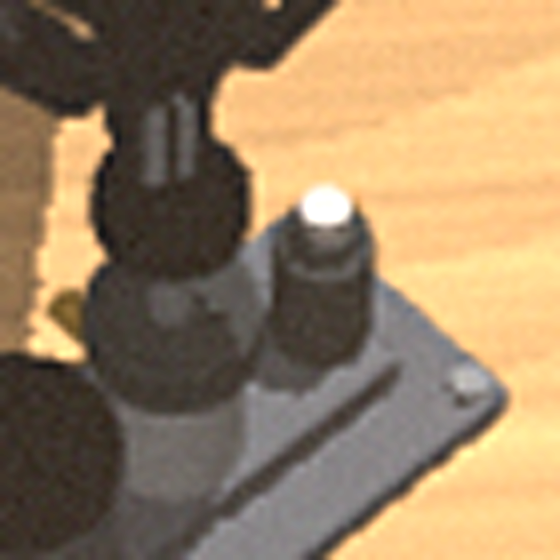

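```bash
cat >> h.py <<'E'
def pin(f):
    c=np.load('pics/%s.png.npz'%f)['color']
    for r in range(203,226): print(c[r,326:336,2].tolist()) if f=='v' else None
    b=c[200:224,325:336,2].astype(float); w=np.clip(b-125,0,None)
    yy,xx=np.mgrid[200:224,325:336]
    print(f,'cen',(w*xx).sum()/w.sum(),(w*yy).sum()/w.sum(),'col profile',c[202:224,328:333,2].mean(1).round().astype(int).tolist())
E
python3 -c "
from h import *
for f in ('scene0','s1','s2','s3'): pin(f)"
```

```text
scene0 cen 330.1880341880342 215.91168091168092 col profile [68, 69, 72, 69, 65, 70, 76, 75, 75, 75, 73, 84, 127, 141, 145, 143, 118, 43, 40, 28, 19, 29]
s1 cen 330.1569086651054 215.9016393442623 col profile [68, 71, 73, 69, 67, 72, 78, 77, 75, 77, 75, 85, 130, 146, 147, 146, 120, 44, 42, 30, 18, 30]
s2 cen 330.18918918918916 215.9346846846847 col profile [36, 48, 63, 69, 69, 71, 79, 77, 77, 76, 76, 83, 130, 145, 150, 147, 121, 44, 41, 28, 18, 28]
s3 cen 330.16831683168317 215.42821782178217 col profile [69, 70, 71, 70, 67, 71, 79, 75, 75, 75, 78, 110, 142, 148, 151, 135, 58, 50, 42, 29, 19, 28]
```

move_arm(
  rows=[
    {"tx": -0.001,"ty": -0.001,"tz": 0.01,"ax": 0,"ay": -0.3,"az": 0,"jaw": 255},
    {"tx": 0,"ty": 0,"tz": 0.01,"ax": 0,"ay": 0,"az": 0,"jaw": 255},
    {"tx": -0.0005,"ty": 0,"tz": 0.01,"ax": 0,"ay": 0,"az": 0,"jaw": 255},
    {"tx": -0.0005,"ty": 0,"tz": 0.008,"ax": 0,"ay": 0,"az": 0,"jaw": 255},
    {"tx": -0.0005,"ty": 0,"tz": 0.005,"ax": 0,"ay": 0,"az": 0,"jaw": 255},
    {"tx": -0.0005,"ty": 0,"tz": 0.004,"ax": 0,"ay": 0,"az": 0,"jaw": 255},
    {"tx": -0.0005,"ty": 0,"tz": 0.004,"ax": 0,"ay": 0,"az": 0,"jaw": 255},
  ],
)

```text
time: 5.1
tool_pos: [0.5085, -0.0352, 0.1409]
tool_rot: [0.002, 0.993, 0.115, 0.001]
contact_force: [-10.3, 2.2, 23.8]
gripper_width: 0.002
```

move_arm(
  rows=[
    {"tx": 0,"ty": 0,"tz": -0.01,"ax": 0,"ay": 0,"az": 0,"jaw": 255},
    {"tx": 0,"ty": 0,"tz": -0.01,"ax": 0,"ay": 0,"az": 0,"jaw": 255},
    {"tx": 0,"ty": 0,"tz": -0.01,"ax": 0,"ay": 0,"az": 0,"jaw": 255},
    {"tx": 0,"ty": 0,"tz": -0.005,"ax": 0,"ay": 0,"az": 0,"jaw": 255},
    {"tx": 0,"ty": 0,"tz": 0,"ax": 0,"ay": 0,"az": 0,"jaw": 255},
  ],
)

```text
time: 5.6
tool_pos: [0.5078, -0.0349, 0.1756]
tool_rot: [0.002, 0.993, 0.115, -0.001]
contact_force: [0.0, -0.0, -0.7]
gripper_width: 0.002
```

```bash
python3 -c "
from h import *
go([.508,-.035,.175])
look(4);pin('s4')"
```

```text
t 5.6 pos [ 0.50781095 -0.03488881  0.17562228] axes [[0.9737, 0.2278, -0.0009], [0.2278, -0.9737, -0.0041], [-0.0018, 0.0038, -1.0]] F [ 0.00907388 -0.04397018 -0.68815388] w 0.0023348899212622524 dtool [0.00015986 0.00014896 0.00062257]
scene white: n 2 x 331.0 y range 212 214 cen 213.0
top white n 31 304.4516129032258 278.5806451612903
s4 cen 330.39379474940336 213.79952267303102 col profile [70, 68, 71, 69, 67, 71, 79, 75, 73, 83, 133, 146, 147, 140, 110, 48, 58, 55, 42, 26, 18, 30]
```

move_arm(
  rows=[
    {"tx": 0,"ty": 0,"tz": 0.008,"ax": 0,"ay": 0,"az": 0,"jaw": 255},
    {"tx": 0,"ty": 0,"tz": 0.01,"ax": 0,"ay": 0,"az": 0,"jaw": 255},
    {"tx": -0.0005,"ty": 0,"tz": 0.01,"ax": 0,"ay": 0,"az": 0,"jaw": 255},
    {"tx": -0.0005,"ty": 0,"tz": 0.007,"ax": 0,"ay": 0,"az": 0,"jaw": 255},
    {"tx": -0.001,"ty": 0,"tz": 0.005,"ax": 0,"ay": 0,"az": 0,"jaw": 255},
    {"tx": -0.001,"ty": 0,"tz": 0.004,"ax": 0,"ay": 0,"az": 0,"jaw": 255},
    {"tx": -0.001,"ty": 0,"tz": 0.004,"ax": 0,"ay": 0,"az": 0,"jaw": 255},
  ],
)

```text
time: 6.4
tool_pos: [0.5078, -0.035, 0.1409]
tool_rot: [0.001, 0.993, 0.115, 0.002]
contact_force: [-8.2, 3.1, 21.6]
gripper_width: -0.001
```

move_arm(
  rows=[
    {"tx": 0,"ty": 0,"tz": -0.01,"ax": 0,"ay": 0,"az": 0,"jaw": 255},
    {"tx": 0,"ty": 0,"tz": -0.01,"ax": 0,"ay": 0,"az": 0,"jaw": 255},
    {"tx": 0,"ty": 0,"tz": -0.01,"ax": 0,"ay": 0,"az": 0,"jaw": 255},
    {"tx": 0,"ty": 0,"tz": -0.005,"ax": 0,"ay": 0,"az": 0,"jaw": 255},
    {"tx": 0,"ty": 0,"tz": 0,"ax": 0,"ay": 0,"az": 0,"jaw": 255},
  ],
)

```text
time: 6.9
tool_pos: [0.5072, -0.0348, 0.1759]
tool_rot: [0.001, 0.993, 0.115, 0.001]
contact_force: [-0.2, 0.6, 0.3]
gripper_width: 0.001
```

```bash
python3 -c "
from h import *
go([.508,-.035,.175])
look(5);pin('s5')"
```

```text
t 6.9 pos [ 0.50719798 -0.03476255  0.17594139] axes [[0.9735, 0.2288, 0.0015], [0.2288, -0.9735, -0.0011], [0.0012, 0.0014, -1.0]] F [-0.22674206  0.63889734  0.28070083] w 0.001418786320772373 dtool [0.00072527 0.00041334 0.00094285]
scene white: n 4 x 329.5 y range 211 212 cen 211.25
top white n 31 304.4193548387097 278.4516129032258
s5 cen 330.2850122850123 212.38329238329237 col profile [69, 72, 72, 71, 66, 72, 79, 75, 99, 146, 146, 147, 135, 76, 51, 58, 58, 56, 41, 21, 19, 30]
```

Another step, to about 0.107 m pin-tip height. Next stroke.

move_arm(
  rows=[
    {"tx": 0.001,"ty": 0,"tz": 0.008,"ax": 0,"ay": 0,"az": 0,"jaw": 255},
    {"tx": 0,"ty": 0,"tz": 0.01,"ax": 0,"ay": 0,"az": 0,"jaw": 255},
    {"tx": -0.0005,"ty": 0,"tz": 0.01,"ax": 0,"ay": 0,"az": 0,"jaw": 255},
    {"tx": -0.0005,"ty": 0,"tz": 0.007,"ax": 0,"ay": 0,"az": 0,"jaw": 255},
    {"tx": -0.001,"ty": 0,"tz": 0.005,"ax": 0,"ay": 0,"az": 0,"jaw": 255},
    {"tx": -0.001,"ty": 0,"tz": 0.004,"ax": 0,"ay": 0,"az": 0,"jaw": 255},
    {"tx": -0.001,"ty": 0,"tz": 0.004,"ax": 0,"ay": 0,"az": 0,"jaw": 255},
  ],
)

```text
time: 7.7
tool_pos: [0.5083, -0.0346, 0.1409]
tool_rot: [-0.0, 0.993, 0.116, 0.003]
contact_force: [-9.0, 3.2, 22.4]
gripper_width: -0.0
```

move_arm(
  rows=[
    {"tx": 0,"ty": 0,"tz": -0.01,"ax": 0,"ay": 0,"az": 0,"jaw": 255},
    {"tx": 0,"ty": 0,"tz": -0.01,"ax": 0,"ay": 0,"az": 0,"jaw": 255},
    {"tx": 0,"ty": 0,"tz": -0.01,"ax": 0,"ay": 0,"az": 0,"jaw": 255},
    {"tx": 0,"ty": 0,"tz": -0.005,"ax": 0,"ay": 0,"az": 0,"jaw": 255},
    {"tx": 0,"ty": 0,"tz": 0,"ax": 0,"ay": 0,"az": 0,"jaw": 255},
  ],
)

```text
time: 8.2
tool_pos: [0.5078, -0.0344, 0.1759]
tool_rot: [-0.001, 0.993, 0.116, 0.002]
contact_force: [-0.3, 0.1, 0.3]
gripper_width: -0.002
```

```bash
python3 -c "
from h import *
go([.508,-.035,.175])
look(6);pin('s6')"
```

```text
t 8.2 pos [ 0.50782203 -0.0344267   0.17593437] axes [[0.9732, 0.23, 0.0036], [0.23, -0.9732, 0.0017], [0.0039, -0.0008, -1.0]] F [-0.2608145   0.09107209  0.30304639] w -0.0017990716858198395 dtool [3.77455675e-05 5.99646090e-04 9.34016155e-04]
scene white: n 5 x 331.0 y range 209 212 cen 211.0
top white n 31 304.2903225806452 278.2903225806452
s6 cen 330.4682352941176 210.92235294117648 col profile [69, 70, 72, 69, 66, 69, 85, 129, 146, 146, 143, 121, 44, 54, 55, 57, 58, 54, 44, 23, 20, 28]
```

move_arm(
  rows=[
    {"tx": 0,"ty": 0,"tz": 0.008,"ax": 0,"ay": 0,"az": 0,"jaw": 255},
    {"tx": 0,"ty": 0,"tz": 0.01,"ax": 0,"ay": 0,"az": 0,"jaw": 255},
    {"tx": -0.0005,"ty": 0,"tz": 0.01,"ax": 0,"ay": 0,"az": 0,"jaw": 255},
    {"tx": -0.0005,"ty": 0,"tz": 0.007,"ax": 0,"ay": 0,"az": 0,"jaw": 255},
    {"tx": -0.001,"ty": 0,"tz": 0.005,"ax": 0,"ay": 0,"az": 0,"jaw": 255},
    {"tx": -0.001,"ty": 0,"tz": 0.004,"ax": 0,"ay": 0,"az": 0,"jaw": 255},
    {"tx": -0.001,"ty": 0,"tz": 0.004,"ax": 0,"ay": 0,"az": 0,"jaw": 255},
  ],
)

```text
time: 9.0
tool_pos: [0.5078, -0.0345, 0.1409]
tool_rot: [-0.002, 0.993, 0.116, 0.004]
contact_force: [-8.3, 2.5, 21.3]
gripper_width: 0.001
```

move_arm(
  rows=[
    {"tx": 0,"ty": 0,"tz": -0.01,"ax": 0,"ay": 0,"az": 0,"jaw": 255},
    {"tx": 0,"ty": 0,"tz": -0.01,"ax": 0,"ay": 0,"az": 0,"jaw": 255},
    {"tx": 0,"ty": 0,"tz": -0.01,"ax": 0,"ay": 0,"az": 0,"jaw": 255},
    {"tx": 0,"ty": 0,"tz": -0.005,"ax": 0,"ay": 0,"az": 0,"jaw": 255},
    {"tx": 0,"ty": 0,"tz": 0,"ax": 0,"ay": 0,"az": 0,"jaw": 255},
  ],
)

```text
time: 9.5
tool_pos: [0.5072, -0.0344, 0.176]
tool_rot: [-0.002, 0.993, 0.116, 0.003]
contact_force: [-0.1, 0.4, 0.9]
gripper_width: 0.005
```

```bash
python3 -c "
from h import *
go([.508,-.035,.175])
look(7);pin('s7')"
```

```text
t 9.5 pos [ 0.50716285 -0.0343974   0.17598793] axes [[0.9729, 0.231, 0.0056], [0.231, -0.9729, 0.0044], [0.0065, -0.003, -1.0]] F [-0.12164996  0.36406529  0.88376389] w 0.004624094879506425 dtool [0.00066891 0.00078269 0.00098989]
scene white: n 3 x 331.0 y range 208 210 cen 209.0
top white n 32 304.1875 278.28125
s7 cen 330.4673366834171 209.4321608040201 col profile [69, 71, 73, 68, 66, 97, 142, 146, 146, 135, 81, 50, 53, 57, 58, 58, 59, 55, 44, 24, 18, 29]
```

move_arm(
  rows=[
    {"tx": 0.001,"ty": 0,"tz": 0.008,"ax": 0,"ay": 0,"az": 0,"jaw": 255},
    {"tx": 0,"ty": 0,"tz": 0.01,"ax": 0,"ay": 0,"az": 0,"jaw": 255},
    {"tx": -0.0005,"ty": 0,"tz": 0.01,"ax": 0,"ay": 0,"az": 0,"jaw": 255},
    {"tx": -0.0005,"ty": 0,"tz": 0.007,"ax": 0,"ay": 0,"az": 0,"jaw": 255},
    {"tx": -0.001,"ty": 0,"tz": 0.005,"ax": 0,"ay": 0,"az": 0,"jaw": 255},
    {"tx": -0.001,"ty": 0,"tz": 0.004,"ax": 0,"ay": 0,"az": 0,"jaw": 255},
    {"tx": -0.001,"ty": 0,"tz": 0.004,"ax": 0,"ay": 0,"az": 0,"jaw": 255},
  ],
)

```text
time: 10.3
tool_pos: [0.5083, -0.0342, 0.1409]
tool_rot: [-0.003, 0.993, 0.117, 0.005]
contact_force: [-8.7, 2.8, 22.2]
gripper_width: -0.0
```

move_arm(
  rows=[
    {"tx": 0,"ty": 0,"tz": -0.01,"ax": 0,"ay": 0,"az": 0,"jaw": 255},
    {"tx": 0,"ty": 0,"tz": -0.01,"ax": 0,"ay": 0,"az": 0,"jaw": 255},
    {"tx": 0,"ty": 0,"tz": -0.01,"ax": 0,"ay": 0,"az": 0,"jaw": 255},
    {"tx": 0,"ty": 0,"tz": -0.005,"ax": 0,"ay": 0,"az": 0,"jaw": 255},
    {"tx": 0,"ty": 0,"tz": 0,"ax": 0,"ay": 0,"az": 0,"jaw": 255},
  ],
)

```text
time: 10.8
tool_pos: [0.5078, -0.0341, 0.1761]
tool_rot: [-0.003, 0.993, 0.117, 0.004]
contact_force: [0.0, -0.2, 0.7]
gripper_width: 0.001
```

```bash
python3 -c "
from h import *
go([.508,-.035,.175])
look(8);pin('s8')"
```

```text
t 10.8 pos [ 0.50777308 -0.03408472  0.17612737] axes [[0.9726, 0.2324, 0.0072], [0.2323, -0.9726, 0.0069], [0.0086, -0.0051, -1.0]] F [ 0.02748583 -0.24637843  0.70344562] w 0.0006102290650000009 dtool [-1.64684644e-06  9.48675935e-04  1.12258776e-03]
scene white: n 4 x 331.0 y range 208 210 cen 208.5
top white n 32 304.1875 278.28125
s8 cen 330.6928746928747 209.2972972972973 col profile [69, 71, 72, 68, 69, 107, 146, 145, 144, 127, 60, 52, 56, 56, 57, 57, 59, 55, 43, 24, 18, 28]
```

The last stroke raised the pin by less than 1 mm. I'll do one more to confirm it has stopped.

move_arm(
  rows=[
    {"tx": 0,"ty": 0.001,"tz": 0.008,"ax": 0,"ay": 0,"az": 0,"jaw": 255},
    {"tx": 0,"ty": 0,"tz": 0.01,"ax": 0,"ay": 0,"az": 0,"jaw": 255},
    {"tx": -0.0005,"ty": 0,"tz": 0.01,"ax": 0,"ay": 0,"az": 0,"jaw": 255},
    {"tx": -0.0005,"ty": 0,"tz": 0.007,"ax": 0,"ay": 0,"az": 0,"jaw": 255},
    {"tx": -0.001,"ty": 0,"tz": 0.005,"ax": 0,"ay": 0,"az": 0,"jaw": 255},
    {"tx": -0.001,"ty": 0,"tz": 0.004,"ax": 0,"ay": 0,"az": 0,"jaw": 255},
    {"tx": -0.001,"ty": 0,"tz": 0.004,"ax": 0,"ay": 0,"az": 0,"jaw": 255},
  ],
)

```text
time: 11.6
tool_pos: [0.5081, -0.0352, 0.1409]
tool_rot: [-0.004, 0.993, 0.117, 0.006]
contact_force: [-9.5, 2.3, 21.8]
gripper_width: 0.002
```

move_arm(
  rows=[
    {"tx": 0,"ty": 0,"tz": -0.01,"ax": 0,"ay": 0,"az": 0,"jaw": 255},
    {"tx": 0,"ty": 0,"tz": -0.01,"ax": 0,"ay": 0,"az": 0,"jaw": 255},
    {"tx": 0,"ty": 0,"tz": -0.01,"ax": 0,"ay": 0,"az": 0,"jaw": 255},
    {"tx": 0,"ty": 0,"tz": -0.015,"ax": 0,"ay": 0,"az": 0,"jaw": 255},
    {"tx": 0,"ty": 0,"tz": -0.02,"ax": 0,"ay": 0,"az": 0,"jaw": 255},
    {"tx": 0,"ty": 0,"tz": -0.02,"ax": 0,"ay": 0,"az": 0,"jaw": 255},
    {"tx": 0,"ty": 0,"tz": -0.01,"ax": 0,"ay": 0,"az": 0,"jaw": 255},
    {"tx": 0,"ty": 0,"tz": 0,"ax": 0,"ay": 0,"az": 0,"jaw": 255},
  ],
)

```text
time: 12.4
tool_pos: [0.5055, -0.0357, 0.2364]
tool_rot: [-0.005, 0.993, 0.117, 0.003]
contact_force: [-0.1, 0.2, -0.2]
gripper_width: 0.001
```

```bash
python3 -c "
from h import *
go([.508,-.035,.175])
look(9);pin('s9')
d=dict(np.load('pics/s9.png.npz'))
for z in (.118,.12,.122,.124):print(z,proj(d,[.4700,.0165,z]))"
```

```text
t 12.4 pos [ 0.50554242 -0.03569503  0.2364227 ] axes [[0.9725, 0.233, 0.0039], [0.2329, -0.9724, 0.0109], [0.0063, -0.0097, -0.9999]] F [-0.0929673   0.20866084 -0.24166022] w 0.0014549062213516316 dtool [0.00216307 0.00049399 0.06143573]
scene white: n 3 x 330.6666666666667 y range 208 210 cen 208.66666666666666
top white n 32 304.1875 278.28125
s9 cen 330.7090909090909 209.27012987012986 col profile [69, 71, 71, 67, 69, 111, 145, 143, 143, 125, 57, 53, 56, 56, 57, 57, 60, 56, 43, 24, 19, 29]
0.118 [[330.36782044 209.7355123 ]]
0.12 [[330.39036865 209.23746257]]
0.122 [[330.41297945 208.73801615]]
0.124 [[330.4356531  208.23716736]]
```

View pics/z9.png

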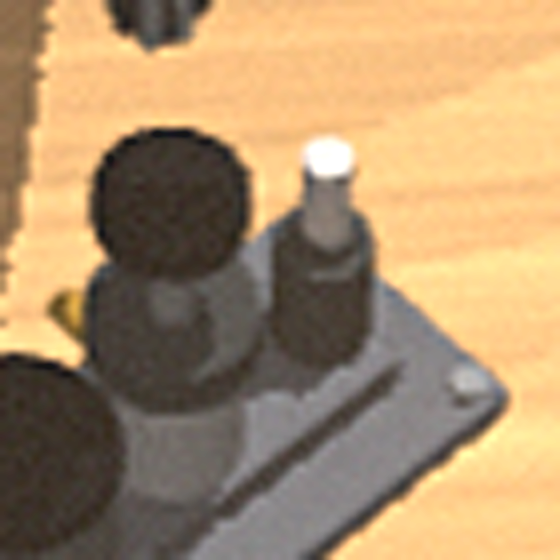

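View pics/s9.png

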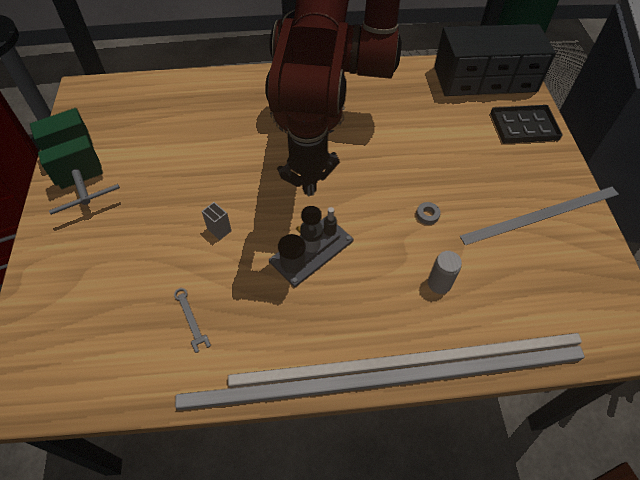

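The pin disc is at (330.7,209.3) and stopped moving between the last two strokes. The knob is back up at (311,214). A quick check that nothing shifted, then hand in.

```bash
python3 -c "
from h import *
a=np.load('pics/scene0.png.npz')['color'];b=np.load('pics/s9.png.npz')['color']
g=lambda x:cv2.cvtColor(x,cv2.COLOR_RGB2GRAY).astype(np.float32)
A,B=g(a),g(b)
for n,(x0,y0,x1,y1) in dict(footR=(332,222,362,250),resv=(265,238,310,290),knob=(298,204,324,226),can=(425,245,470,300),bear=(410,198,445,228),off=(195,200,236,242),wr=(170,285,215,356)).items():
    print(n,cv2.phaseCorrelate(A[y0:y1,x0:x1],B[y0:y1,x0:x1]),abs(A-B)[y0:y1,x0:x1].mean())
manip.job_done();print(manip.state()['time'])"
```

```text
footR ((0.05501877778351805, -0.05559179625819333), 1.0083033227920533) 2.5833333
resv ((0.4416348137795971, -0.35166074222907895), 0.7896735524934996) 15.7
knob ((0.4248784907724694, -0.03879870874353841), 0.9674224600563814) 3.2534964
can ((0.5456723317414003, 0.014491946381554044), 0.9739215999179416) 2.8561616
bear ((0.06683501200619446, -0.11890026248938135), 0.9612055155966017) 2.8190477
off ((0.5084908237360963, 0.49505033839939827), 1.0197837013668485) 2.9291523
wr ((0.4935661405881646, 0.003099476171207982), 1.0113905473991676) 2.8134584
the job is handed in; nothing more can be done
the job is handed in; nothing more can be done
```

The pump is primed: the indicator pin is fully out, the plunger is released and up, and the job is handed in. I pressed the knob with the closed fingertips for seven full strokes, down to the stop (fingertips at 0.141 m, 16–24 N) and up clear of the knob each time.

- **Pin:** it rose about 27 mm in all. The first stroke gave about 2 mm, the next four about 6 mm each, the sixth under 1 mm and the seventh about 0.1 mm. Its tip measured about 0.120 m up against the stated 0.122 m, which is within the calibration error. I took it as fully out because it had stopped rising.
- **Plunger:** the last picture shows the knob up. The fingers were about 70 mm above it and touching nothing.
- **Pump and other things:** comparing pictures from before and after showed shifts of half a pixel or less everywhere. Readings near 0.5 px turned up even for the can and wrench, which the arm never came near, so I read them as measurement artefacts. The comparison at the reservoir end of the pump was less clear because of the arm's shadow.
- **Sideways force:** about 8–11 N appeared at the bottom of each stroke. The pump did not visibly move.
- **Time:** about 12.5 s of the 54 s allowed.

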